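# Pry the snap cover off a control module and throw the toggle under it

## Robot

A 7-joint arm with a two-finger parallel gripper is mounted at the origin on the work surface; the furniture and walls round the work are solid. World frame = base frame: x ahead of the robot, y to its left, z up, the work surface at z = 0. Lengths are in mm, angles in rad, forces in N, time in s.
With the tool pointing down it reaches from about 425 to 875 mm from the base axis. Payload 9.9 kg.
Tool frame: the origin (TCP) lies midway between the tips of the shut fingers; the grasp point (between the pads) lies ctrl.tcp_to_grasp behind it (ctrl.tcp_to_grasp is the distance from the TCP to the grasp point, in mm); z points along the fingers, y is the line along which they close (so a half turn about z gives the same grasp; the last joint's range is limited). The gripper opens to 85 mm and grips with 20 to 120 N. Pads are 22 mm wide; open, the fingers measure 114 mm over their backs; the gripper's body (76 mm by 85 mm) begins 54 mm behind the grasp point. The pads swing forward as they close: fully open they stand 13 mm farther back than shut.
Start: joints at [-1.356, 0.576, 0.025, 1.437, -0.015, 1.129, -0.057], TCP at [198.695, 645.096, 231.289] pointing down, gripper open.
Joint ranges: [-2.76, 2.76], [-0.34, 2.15], [-1.52, 1.57], [0.19, 2.46], [-1.09, 4.23], [0.17, 1.99], [-2.82, 2.82]. Speed limits (rad/s): [2.22, 2.22, 3.01, 3.01, 3.14, 3.14, 3.14].

## Interface

Orientations are given as a unit quaternion [x, y, z, w].
In Python, from bench import ctrl, cams gives the robot as it stands. The module is installed in compiled form; this text tells all that it offers.
- The arm moves only by the tool arm_command, never from a script. Its argument "series" is a list that holds one entry, the list of rows, each a list of 7 numbers: the shift along the world's x, y, z in m, then the turn, a rotation vector about the world's x, y, z in degrees, then the opening, from 0 (shut) to 1 (fully open). A call has 1 to 8 rows; each row is the pose to reach, as a shift and turn from the pose commanded when the call began; what a row does not reach only later rows make up. A row lasts 1/8 s, in which the tool goes at most 62.5 mm and 10.7 degrees, less where a joint would pass 70% of its speed; a pose out of reach is approached as far as the arm can. A call with a gripper value outside its range is refused whole. The fingers move at their own pace and stop on an object; "grip_force" is the grip in N (left out, the last holds). Time passes only in rows, so rows that repeat a pose let the fingers close. It gives the time, the measured TCP pose, the force, the opening and the grip force at its end, in the units of the state.
- ctrl.state(): the state, without advancing time (a new reading comes with each control period).
- cams.capture(name): name is "scene" or "top"; returns (picture, depth): 480x640x3 uint8, red, green, blue; 480x640 float32, mm along the optical axis (not along the pixel's ray), 0 where there is no reading.
- cams.camera_info(name): a dict with "K" (3x3 intrinsics, pixels), "extrinsics" (4x4, takes a point from world to camera coordinates). Camera axes: x right, y down, z forward; pixel columns grow to the right and rows downward; lengths in mm; the calibration is good to about 2 mm. A picture is of the moment at which its call begins. camera_info takes no time and is no camera call.
- ctrl.sign_off(): hands the job in; it is judged then, once.
The state is a dict: "clock": time; "joints": joint angles; "dq": joint speeds; "joint_torque": joint torques, N m; "tool_pos": TCP position; "tool_rot": TCP orientation; "force": force on the tool from outside, world axes, zero at the start; "moment": the same for the moment, N m; "width": finger opening in mm; "gripper_force": force on a finger pad.
Only numpy, scipy, OpenCV 4.12 (cv2) and the standard library are available. Lean on these libraries where they do the work, as an engineer would, in place of code of your own. Each camera call takes 0.05 s, during which the arm holds its last target. There are 200 camera calls.

## Task

Switch on the control module: put the flat pry bar into the notch at the foot of the blue snap-fit cover and lever that end up until it snaps free; do not take hold of the cover before it is loose. Then lay the pry bar flat on the bench, lift the cover off and set it down gently and upright on the green mat. Finally throw the red toggle that was under it fully over, away from the notched side, and leave the bottles and the beaker where they stand.

Things in the scene. Friction and masses are not known exactly. Their poses are not given: they have to be found in the camera images.
- module: White control module fixed to the bench, 170 (x) x 120 (y) x 90 mm high; its flat top (deck) is at z = 90 mm. Origin: centre of its underside; +x from its notched front to its back, roughly away from the robot. The cover stands on the deck centred over the origin, with 25 mm of bare deck in front. Below the deck's front edge the space is free, so a bar lying on the deck can be swung down there.
- fulcrum (a point): Middle of the deck's front top edge (module frame x = -85, y = 0, z = 90 mm), over which the pry bar can be levered. Axes as the module's. The toggle's plinth on the deck, under the cover, is 10 mm high and 44 mm wide, from module x = -42 to +52 mm; a rib 6 mm high just behind the cover keeps it from sliding back.
- cover: Blue rigid cap, loose, hollow, open below, 120 (x) x 60 (y) x 62 mm high, 0.12 kg. Origin: centre of its lower rim; -x is the notched end, towards the robot. Sprung snaps hold that end (about 12 N to lift); the far end just stands on the deck. Raised about 8 mm it snaps up and stays ajar, notched end 13 mm up; then it lifts off freely, gripped from above across its 60 mm width.
- notch (a point): Middle of the notch in the lower edge of the cover's 4 mm thick front wall (cover frame x = -58, z = 3.5 mm): an opening 36 mm wide (y) and 7 mm high, from the deck up. Behind the wall 14 mm are free up to the plinth.
- pry_bar: Flat pry bar, loose, 0.10 kg, 180 mm long, lying flat: orange handle 100 x 22 x 16 mm (x from -70 to +30 mm) and steel blade 80 x 20 x 3 mm (x from +30 to +110 mm) at mid-height of the handle. Origin: underside of the handle, near the centre of mass; +x to the blade's tip; the blade's mid-plane is 8 mm above the origin. It starts pointing roughly away from the robot.
- blade_tip (a point): Middle of the blade's end edge (pry bar frame x = 110, z = 8 mm).
- mat: Green rubber mat fixed on the bench, 160 (x) x 110 (y) x 3 mm. Origin: centre of its underside. Mat and pry bar lie on opposite sides of the module, either way round. Left of the module two fixed white tube racks, 140 mm high with their tubes, never move: one at world x 0.55 to 0.67, y 0.13 to 0.21 m, one at x 0.23 to 0.40, y 0.14 to 0.28 m; carry things over them.
- switch (a joint): Red toggle paddle on the plinth under the cover, 20 mm wide (y) and 7 mm thick, its pivot at module x = 8, z = 104 mm, its tip 34 mm from the pivot. Value in rad: 0 leaning 0.5 rad towards the notched front, 1.0 leaning 0.5 rad to the back. It stays where it is left (about 1.5 N at the tip moves it).
- switch_tip (a point): Middle of the toggle's tip.
- beaker: Clear beaker, 73 mm wide, 94 mm high. Bystander. Origin: centre of its underside.
- wash_bottle: White wash bottle with orange cap and bent spout, 66 x 113 x 214 mm. Bystander. Origin: centre of its underside.
- bottle_amber: Brown bottle with black cap, 58 mm wide, 115 mm high. Bystander. Origin: centre of its underside.

How it is judged (in metres and radians):
On the way, in this order (a step that is already met when the one before it is completed fails the run):
1. the pry bar lifts the notched end of the cover by 3 mm against its snaps, the fingers not touching the cover (z of notch in the frame of fulcrum above 0.0065 m and contact force between pry_bar and cover above 0.5 N and contact force between the fingers and cover below 0.1 N), for 0.02 s.
2. the pry bar lies flat on the bench and the cover is snapped out, its notched end raised more than 9 mm, the fingers off it (height (world z) of pry_bar below 0.012 m and angle between pry_bar's own z axis and vertical below 0.15 rad and z of notch in the frame of fulcrum above 0.0125 m and contact force between the fingers and cover below 0.1 N), for 0.1 s.
3. the cover is lowered onto the mat in the gripper, not dropped: centre over the mat, rim within 12 mm of it, still held (x of cover in the frame of mat between -0.08 and 0.08 m and y of cover in the frame of mat between -0.055 and 0.055 m and height (world z) of cover below 0.015 m and angle between cover's own z axis and vertical below 0.25 rad and contact force between the fingers and cover above 0.3 N), for 0.05 s.
4. the toggle is thrown to the back (value of joint switch above 0.88 rad), for 0.1 s.
At the end, for the whole second after the job is handed in: The toggle is at 0.88 rad or more (fully over is 1.0), the cover stands upright and at rest with its centre on the mat, and the pry bar lies flat and at rest on the bench (value of joint switch above 0.88 rad and x of cover in the frame of mat between -0.08 and 0.08 m and y of cover in the frame of mat between -0.055 and 0.055 m and height (world z) of cover below 0.007 m and angle between cover's own z axis and vertical below 0.1 rad and linear speed of each of cover, pry_bar below 0.02 m/s and height (world z) of pry_bar below 0.012 m and angle between pry_bar's own z axis and vertical below 0.15 rad); the robot touches nothing.
It fails at once if the brown bottle, wash bottle or beaker is moved more than 30 mm (distance of any of beaker, wash_bottle, bottle_amber from where it was at the start of the episode above 0.03 m).
It fails at once if the fingers grip the cover while it is still snapped on (contact force between the fingers and cover above 3 N and z of notch in the frame of fulcrum between -0.02 and 0.009 m and horizontal distance between cover and module below 0.01 m).
It also fails if it takes over 72 s, if anything falls off the work surface, if the arm or the gripper's body presses on something with over 40 N, if the wrist force passes 120 N, or if a joint passes its speed limit or range.

## Working session

There is one attempt and no reset: what is moved stays moved. The work goes in short steps, Python scripts to look and compute and a tool call to move; the robot and the scene stay as the last step left them, time stands still between calls to the robot, and variables do not carry over. Pictures are saved under pics/ and viewed, at most 10 in all, crops included, and the job is handed in when it is done.

Besides the shell and the picture viewer there is one more tool, called after ">>>" as a command line: name --argument value ..., lists and objects as JSON in quotes. arm_command: Moves the arm, as the interface text tells. Its arguments: {"type":"object","properties":{"series":{"type":"array"},"grip_force":{"type":"number"}},"required":["series"]}

```bash
mkdir -p pics
cat > h.py <<'E'
import numpy as np, cv2
from bench import ctrl, cams
def cap(n,f=None):
    p,d=cams.capture(n)
    if f: cv2.imwrite('pics/'+f+'.png',p[:,:,::-1])
    return p,d
def inf(n):
    i=cams.camera_info(n); return np.array(i['K']),np.array(i['extrinsics'])
def pts(n,uv,d=None,z=None):
    K,E=inf(n); uv=np.atleast_2d(uv).astype(float)
    r=np.c_[uv,np.ones(len(uv))]@np.linalg.inv(K).T
    R,t=E[:3,:3],E[:3,3]
    c=-R.T@t; w=r@R
    s=((z-c[2])/w[:,2]) if z is not None else np.asarray(d)
    return c+w*np.reshape(s,(-1,1))
def cloud(n,d):
    v,u=np.mgrid[:480,:640]
    return pts(n,np.c_[u.ravel(),v.ravel()],d=d.ravel()).reshape(480,640,3)
E
python3 - <<'E'
from h import *
for n in('scene','top'):
    p,d=cap(n,n+'0'); K,E=inf(n); print(n,K[0,0],(-E[:3,:3].T@E[:3,3]).round(),E[2,:3].round(2), (d>0).mean())
    np.savez('/tmp/'+n,p=p,d=d)
s=ctrl.state();print(s, ctrl.tcp_to_grasp)
E
```

```text
scene 541.6949235532584 [-492. -950.  748.] [ 0.64  0.64 -0.43] 0.947578125
top 448.87673309520966 [ 324.   19. 1194.] [ 0.15 -0.   -0.99] 0.9959407552083334
{'clock': 0.1, 'joints': array([-1.35580226,  0.57646884,  0.02489032,  1.43779691, -0.01504903,
        1.12899128, -0.05649797]), 'dq': array([ 0.00171695, -0.00315695, -0.00111566, -0.00031616, -0.00072994,
        0.00130963, -0.00089046]), 'joint_torque': array([ 5.92791504e-03, -7.67296028e+01,  2.25778788e+00, -2.86605012e+01,
        1.58831861e-02,  8.62222369e-03, -4.46953237e-06]), 'tool_pos': array([198.58434332, 644.7193538 , 230.5254156 ]), 'tool_rot': array([ 1.48852818e-01,  9.88859086e-01, -7.35047720e-04, -8.28077078e-05]), 'force': array([-0.3422581 , -0.56006168,  0.40817051]), 'moment': array([0.01908917, 0.01956183, 0.00438577]), 'gripper_force': 0.0, 'width': 85.36643243320111} 18.700000000000003
```

View pics/scene0.png

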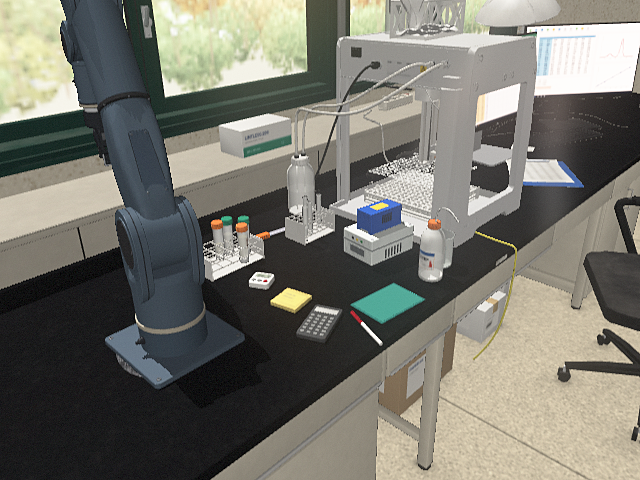

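View pics/top0.png

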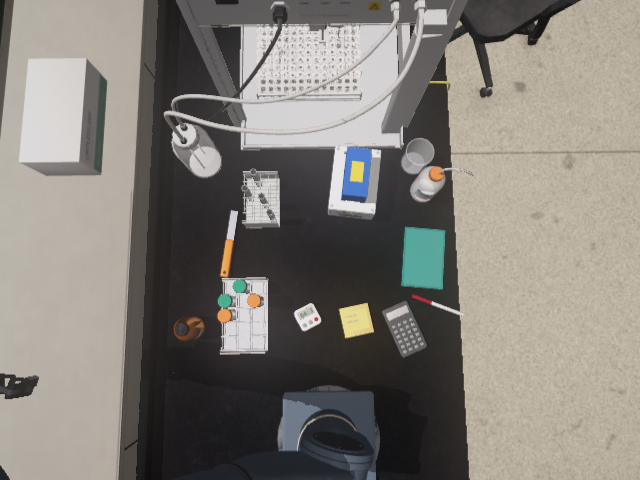

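The scene shows the module with the blue cover at about (378,230) and the mat at (388,302). In the top view the cover is at (357,173), the module at (355,182), the mat at (424,258) and the pry bar runs from (225,275) to (234,212). The wash bottle (428,183) and beaker (418,155) are close to the module's right side.

```bash
cat > m1.py <<'E'
from h import *
def rect(n,mask,z):
    k,_=cv2.findContours(mask.astype(np.uint8),cv2.RETR_EXTERNAL,cv2.CHAIN_APPROX_NONE)
    c=max(k,key=cv2.contourArea).reshape(-1,2)
    w=pts(n,c,z=z)[:,:2].astype(np.float32)
    return cv2.minAreaRect(w), cv2.boxPoints(cv2.minAreaRect(w)).round(1)
def hsv(p): return cv2.cvtColor(p,cv2.COLOR_RGB2HSV).astype(int)
E
python3 - <<'E'
from m1 import *
np.set_printoptions(suppress=True,precision=1)
f=np.load('/tmp/top.npz');p,d=f['p'],f['d'];X=cloud('top',d);h=hsv(p);H,S,V=h[...,0],h[...,1],h[...,2]
Z=X[...,2]
roi=lambda a,b,c,e:(lambda m:(m.__setitem__((slice(b,e),slice(a,c)),True),m)[1])(np.zeros((480,640),bool))
blue=roi(320,140,400,230)&(H>100)&(H<130)&(S>120); yel=roi(320,140,400,230)&(H>20)&(H<35)&(S>120)
print('Z cover',np.median(Z[blue]),np.median(Z[yel]))
topm=(blue|yel)&(abs(Z-152)<6)
print('cover',rect('top',topm,152))
mod=roi(320,140,400,230)&(abs(Z-90)<6)|topm
print('moddeck',rect('top',roi(320,140,395,225)&(abs(Z-90)<5),90))
g=roi(390,220,460,300)&(H>75)&(H<95)&(S>100); print('mat',np.median(Z[g]),rect('top',g,3))
o=roi(200,205,245,278)&(H>8)&(H<22)&(S>150); print('handle',np.median(Z[o]),rect('top',o,16))
b=roi(220,205,245,245)&(V>110)&(S<60); print('blade',np.median(Z[b]),rect('top',b,9.5))
for nm,r in dict(beaker=(398,136,436,176),wash=(408,165,476,204),amber=(172,315,206,342)).items():
    q=X[roi(*r)&(Z>25)&(Z<300)]; print(nm,q.min(0),q.max(0),np.median(q,0))
E
```

```text
Z cover 153.09276922940148 153.66507539867757
cover (((649.7454223632812, -73.61515808105469), (59.02366256713867, 120.5691909790039), 82.76138305664062), array([[ 586.2,  -95.3],
       [ 705.8, -110.5],
       [ 713.3,  -51.9],
       [ 593.7,  -36.7]], dtype=float32))
moddeck (((650.043212890625, -73.9205551147461), (119.52365112304688, 170.44155883789062), 82.70890808105469), array([[ 557.9, -122.4],
       [ 727. , -144. ],
       [ 742.2,  -25.5],
       [ 573.1,   -3.8]], dtype=float32))
mat 4.045490171643451 (((457.04510498046875, -258.73773193359375), (109.93836212158203, 161.33624267578125), 84.27397155761719), array([[ 371.3, -305.4],
       [ 531.8, -321.5],
       [ 542.8, -212.1],
       [ 382.3, -196. ]], dtype=float32))
handle 16.70882970446894 (((458.70849609375, 263.2166748046875), (22.452051162719727, 98.70902252197266), 82.53522491455078), array([[408.3, 258.5],
       [506.2, 245.7],
       [509.1, 267.9],
       [411.2, 280.8]], dtype=float32))
blade 10.505101567342422 (((549.8375854492188, 251.94509887695312), (19.981555938720703, 80.63574981689453), 82.24211120605469), array([[508.5, 247.5],
       [588.4, 236.6],
       [591.1, 256.4],
       [511.2, 267.3]], dtype=float32))
beaker [ 634.1 -279.1   25. ] [ 782.9 -198.7  169.9] [ 716.8 -244.3   73.4]
wash [ 607.2 -338.8   25. ] [ 696.7 -218.2  216.3] [ 631.4 -251.1  127.5]
amber [253.1 316.1  26.2] [310.4 372.5 121.5] [283.2 335.1  93.3]
```

>>> arm_command --series '[[[0.145,-0.193,0.0,0,0,5,1],[0.29,-0.385,-0.04,0,0,9.5,1],[0.29,-0.385,-0.04,0,0,9.5,1],[0.29,-0.385,-0.04,0,0,9.5,1],[0.29,-0.385,-0.04,0,0,9.5,1],[0.29,-0.385,-0.04,0,0,9.5,1],[0.29,-0.385,-0.04,0,0,9.5,1],[0.29,-0.385,-0.04,0,0,9.5,1]]]' --grip_force 100

```text
clock: 1.1
tool_pos: [490.0, 257.2, 190.9]
tool_rot: [0.067, 0.998, -0.0, -0.0]
force: [0.3, 0.2, 0.3]
width: 85.3
gripper_force: 0.0
```

>>> arm_command --series '[[[0,0,-0.06,0,0,0,1],[0,0,-0.12,0,0,0,1],[0,0,-0.16,0,0,0,0.6],[0,0,-0.18,0,0,0,0.5],[0,0,-0.1875,0,0,0,0.45],[0,0,-0.1875,0,0,0,0.15],[0,0,-0.1875,0,0,0,0],[0,0,-0.1875,0,0,0,0]]]'

```text
clock: 2.1
tool_pos: [489.2, 260.4, 4.6]
tool_rot: [0.066, 0.998, 0.0, 0.001]
force: [-0.0, -0.1, -1.5]
width: 19.1
gripper_force: 98.2
```

>>> arm_command --series '[[[0,0,0,0,0,0,0],[0,0,0,0,0,0,0]]]'

```text
clock: 2.35
tool_pos: [488.9, 260.3, 4.2]
tool_rot: [0.066, 0.998, 0.0, 0.0]
force: [-0.7, 0.2, 2.6]
width: 19.2
gripper_force: 98.8
```

```bash
python3 -c "
from h import *
s=ctrl.state();print(s['joints'].round(3),s['tool_pos'],s['width'],s['gripper_force'],s['force'])"
```

```text
[-0.58   0.7    0.009  1.983 -0.013  0.458  0.876] [488.88853868 260.27315536   4.16647417] 19.200386838335376 98.84849667549133 [-0.74120475  0.23683491  2.55646392]
```

>>> arm_command --series '[[[0,0,0.06,0,0,0,0],[0,0,0.12,0,0,0,0],[0,0,0.18,0,0,0,0],[0,-0.03,0.19,0,0,0,0],[0,-0.09,0.19,0,0,0,0],[0,-0.15,0.19,0,0,0,0],[0,-0.2,0.19,0,0,0,0],[0,-0.2,0.18,0,0,0,0]]]'

```text
clock: 3.35
tool_pos: [488.8, 55.5, 184.3]
tool_rot: [0.07, 0.998, -0.001, 0.001]
force: [0.2, 1.0, -0.5]
width: 18.9
gripper_force: 98.6
```

>>> arm_command --series '[[[0,0,-0.06,0,0,0,0],[0,0,-0.12,0,0,0,0],[0,0,-0.16,0,0,0,0],[0,0,-0.179,0,0,0,0],[0,0,-0.179,0,0,0,0],[0,0,-0.179,0,0,0,0.5],[0,0,-0.179,0,0,0,0.6],[0,0,-0.14,0,0,0,0.7]]]'

```text
clock: 4.35
tool_pos: [487.4, 60.2, 42.6]
tool_rot: [0.066, 0.998, -0.0, -0.002]
force: [-0.4, 0.3, 0.7]
width: 59.7
gripper_force: 0.0
```

```bash
python3 -c "
from m1 import *
s=ctrl.state();print(s['joints'].round(3),s['tool_pos'],s['tool_rot'].round(4),s['width'],s['force'])
p,d=cap('top','t1');h=hsv(p);H,S,V=h[...,0],h[...,1],h[...,2]
o=(H>8)&(H<22)&(S>150);o[:190]=0;o[310:]=0;o[:,:270]=0;o[:,345:]=0
print(rect('top',o,16))
b=(V>110)&(S<60);b[:190]=0;b[250:]=0;b[:,:285]=0;b[:,322:]=0
print(rect('top',b,9.5))"
```

```text
[-0.239  0.583  0.03   2.118 -0.039  0.445  1.26 ] [487.39217583  60.21667598  42.62988323] [ 6.620e-02  9.978e-01 -5.000e-04 -2.000e-03] 59.67517923212031 [-0.42026767  0.26957759  0.69732371]Traceback (most recent call last):
  File "<string>", line 6, in <module>
    print(rect('top',o,16))
          ~~~~^^^^^^^^^^^^
  File "m1.py", line 4, in rect
    c=max(k,key=cv2.contourArea).reshape(-1,2)
      ~~~^^^^^^^^^^^^^^^^^^^^^^^
ValueError: max() iterable argument is empty
```

>>> arm_command --series '[[[0,0,0,1.3,9.9,0,0.7],[0,0,0,2.6,19.8,0,0.6],[0,0,-0.02,2.6,19.8,0,0.5],[0,0,-0.0385,2.6,19.8,0,0.45],[0,0,-0.0385,2.6,19.8,0,0.4],[0,0,-0.0385,2.6,19.8,0,0],[0,0,-0.0385,2.6,19.8,0,0],[0,0,-0.0385,2.6,19.8,0,0]]]' --grip_force 110

```text
clock: 5.4
tool_pos: [489.0, 60.3, 6.0]
tool_rot: [0.065, 0.983, 0.011, -0.173]
force: [-0.5, 0.1, 5.8]
width: 18.7
gripper_force: 108.6
```

>>> arm_command --series '[[[0,0,0,0,0,0,0],[0,0,0.03,0,0,0,0],[0,0,0.06,0,0,0,0],[0,0,0.07,0,0,0,0],[0,0,0.07,0,0,0,0]]]'

```text
clock: 6.02
tool_pos: [488.9, 60.1, 75.4]
tool_rot: [0.065, 0.983, 0.011, -0.172]
force: [-0.6, 0.3, -2.2]
width: 18.8
gripper_force: 108.0
```

```bash
python3 -c "
from m1 import *
s=ctrl.state();print(s['joints'].round(3),s['tool_pos'],s['tool_rot'].round(4),s['width'],s['force'])
p,d=cap('scene','s1');cv2.imwrite('pics/s1c.png',cv2.resize(p[150:350,200:460,::-1],None,fx=3,fy=3))"
```

```text
[-0.125  0.68  -0.038  1.796 -0.088  1.001  1.339] [488.92133216  60.12595668  75.37430418] [ 0.0654  0.9828  0.0112 -0.1725] 18.771964220615384 [-0.61277381  0.28931698 -2.22186839]
```

View pics/s1c.png

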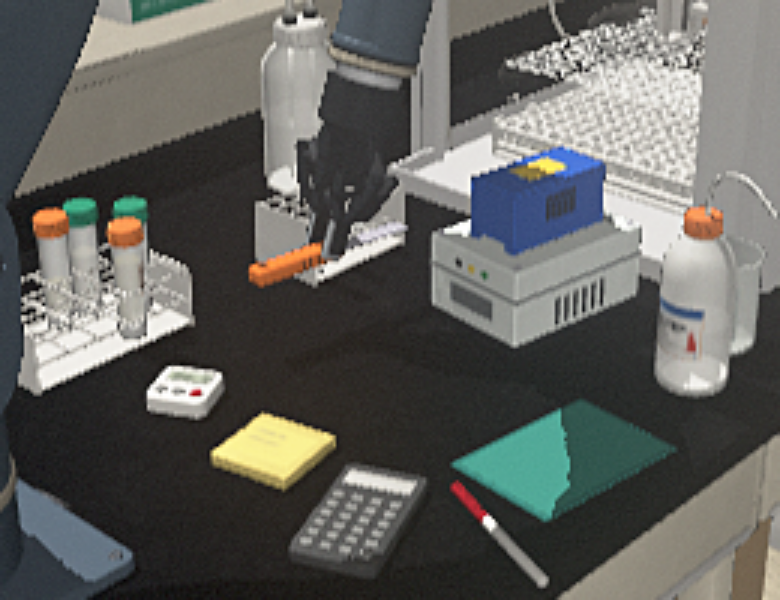

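The bar is held level, with its handle from (283,240) to (308,233) in the full frame and the blade beyond the fingers. I'll check its pose from the depth image.

```bash
cat > bar.py <<'E'
from m1 import *
def bar(n='scene'):
    p,d=cap(n);X=cloud(n,d);h=hsv(p);H,S=h[...,0],h[...,1]
    s=ctrl.state();t=s['tool_pos']
    m=(H>7)&(H<20)&(S>150)&(d>0)&(np.linalg.norm(X-t,axis=2)<130)
    Q=X[m]; e=np.array([np.cos(-.13),np.sin(-.13)])
    q=(Q[:,:2]-t[:2])@e; yy=(Q[:,:2]-t[:2])@np.array([-e[1],e[0]])
    for a in range(-100,40,15):
        k=(q>=a)&(q<a+15)
        if k.sum()>3: print(a,k.sum(),'z max/med rel tcp',(np.percentile(Q[k,2],95)-t[2]).round(1),(np.median(Q[k,2])-t[2]).round(1),'y',np.percentile(yy[k],[5,95]).round(1))
    print('along',np.percentile(q,[1,99]).round(1),t.round(1))
    return X,p
if __name__=='__main__': bar()
E
python3 bar.py
```

```text
-85 40 z max/med rel tcp 12.5 6.4 y [-12.6   6.8]
-70 31 z max/med rel tcp 12.8 9.8 y [-15.    3.3]
-55 28 z max/med rel tcp 13.0 8.1 y [-12.3   2.2]
-40 32 z max/med rel tcp 12.7 8.7 y [-14.2   0.3]
-25 26 z max/med rel tcp 13.5 9.7 y [-13.9   1.4]
-10 12 z max/med rel tcp 12.0 8.6 y [-11.9  51.5]
5 4 z max/med rel tcp -1.0 -70.5 y [ -7.9 104.9]
along [-81.3  12.7] [488.2  60.1  74.5]
```

>>> arm_command --series '[[[0,0,0.045,0,0,0,0],[-0.032,-0.055,0.045,0,0,0,0],[-0.032,-0.109,0.045,0,0,0,0],[-0.032,-0.109,0.045,0,0,0,0],[-0.032,-0.109,0.015,0,0,0,0],[-0.032,-0.109,0.015,0,0,0,0],[-0.032,-0.109,0.015,0,0,0,0]]]'

```text
clock: 7.0
tool_pos: [456.6, -48.4, 90.3]
tool_rot: [0.065, 0.983, 0.011, -0.174]
force: [-0.0, 0.5, -1.1]
width: 18.5
gripper_force: 108.2
```

```bash
python3 -c "
from bar import *
X,p=bar()
s=ctrl.state();print(s['joints'].round(3),s['tool_pos'],s['force'])
c=np.array([650,-73.8]);e=np.array([.992,-.1267])
r=s['tool_pos'][:2]-c;print('mod',r@e,r@[.1267,.992])
cv2.imwrite('pics/s2c.png',cv2.resize(p[190:280,290:430,::-1],None,fx=5.5,fy=5.5,interpolation=cv2.INTER_CUBIC))
# blade points ahead of the handle, in module frame
Q=X.reshape(-1,3);q=Q[:,:2]-c;a=q@e;b=q@np.array([.1267,.992])
k=(a>-160)&(a<-88)&(abs(b)<25)&(Q[:,2]>80)&(Q[:,2]<115)
for x in range(-160,-88,10):
    kk=k&(a>=x)&(a<x+10)
    if kk.sum():print(x,kk.sum(),np.median(Q[kk,2]).round(1),np.percentile(b[kk],[5,95]).round(1))
print(np.sort(a[k])[-8:])
"
```

```text
-85 45 z max/med rel tcp 12.3 6.9 y [-12.5   6.2]
-70 39 z max/med rel tcp 11.5 8.0 y [-11.8   7.6]
-55 39 z max/med rel tcp 12.0 9.1 y [-12.2   7.5]
-40 34 z max/med rel tcp 13.0 7.9 y [-12.7   3.9]
-25 31 z max/med rel tcp 12.3 8.8 y [-12.8   4.9]
-10 13 z max/med rel tcp 12.9 10.2 y [-10.9   4.9]
along [-82.2  -4.7] [456.9 -48.5  90.6]
[ 0.034  0.627 -0.006  1.866 -0.037  0.995  1.493] [456.90559016 -48.53738141  90.63575763] [-0.01812893 -0.41216488 -0.83772616]
mod -194.75042833604618 0.5954559164460578
-160 11 94.9 [-9.8  7.4]
-150 13 94.3 [-9.2  8.3]
-140 12 94.8 [-9.7  9.9]
-130 15 94.7 [-8.3 11.6]
-120 13 96.0 [-9.7  4.6]
-110 13 95.2 [-10.   11.6]
-100 5 95.1 [-20.6   4.5]
-90 5 83.3 [-23.6  -0.6]
[-97.2984396  -95.63281311 -90.73413035 -89.76069637 -88.71622204
 -88.53479777 -88.30517221 -88.08929278]
```

View pics/s2c.png

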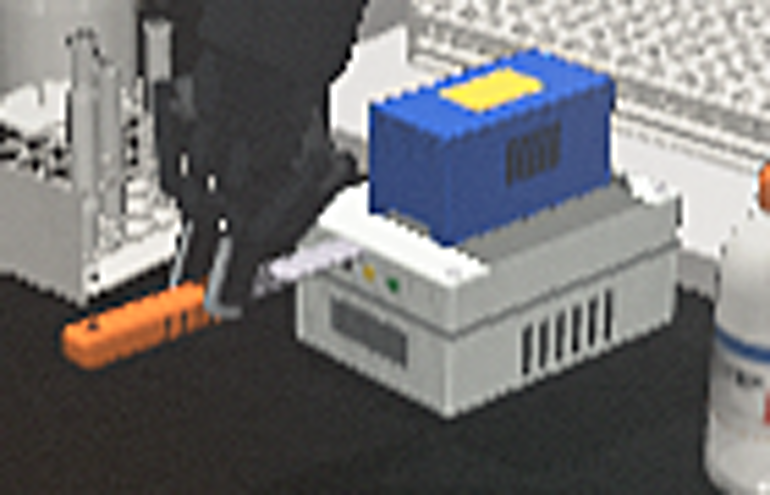

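The blade lies level over the deck edge (tip near (365,248) in the crop) in line with the notch, with its underside about 1 mm above the deck. Next I push it in.

>>> arm_command --series '[[[0.015,-0.002,0,0,0,0,0],[0.03,-0.004,0,0,0,0,0],[0.04,-0.005,0,0,0,0,0],[0.046,-0.006,0,0,0,0,0],[0.048,-0.006,0,0,0,0,0],[0.048,-0.006,0,0,0,0,0]]]'

```text
clock: 7.8
tool_pos: [504.4, -54.8, 90.3]
tool_rot: [0.065, 0.983, 0.011, -0.173]
force: [-0.7, -0.8, -1.4]
width: 18.8
gripper_force: 108.2
```

>>> arm_command --series '[[[0,0,-0.001,0,0,0,0],[0,0,-0.001,0,0,0,0]]]'

```text
clock: 8.05
tool_pos: [504.4, -54.9, 89.4]
tool_rot: [0.065, 0.983, 0.011, -0.173]
force: [-0.4, -0.8, -0.0]
width: 18.8
gripper_force: 108.5
```

>>> arm_command --series '[[[0.0,0,-0.0043,-0.5,-4,0,0],[0.0007,0,-0.0086,-1.0,-7.9,0,0],[0.0015,0,-0.0128,-1.6,-11.9,0,0],[0.0036,-0.0005,-0.017,-2.1,-15.9,0,0],[0.0036,-0.0005,-0.017,-2.1,-15.9,0,0]]]'

```text
clock: 8.68
tool_pos: [506.5, -55.2, 72.5]
tool_rot: [0.066, 0.997, 0.002, -0.035]
force: [-4.5, 0.6, -0.7]
width: 19.0
gripper_force: 108.4
```

>>> arm_command --series '[[[0.001,0,-0.002,-0.25,-2,0,0],[0.002,0,-0.004,-0.5,-4,0,0],[0.0035,-0.0005,-0.006,-0.75,-6,0,0],[0.005,-0.0006,-0.008,-1.0,-7.9,0,0],[0.005,-0.0006,-0.008,-1.0,-7.9,0,0]]]'

```text
clock: 9.3
tool_pos: [510.4, -55.8, 63.6]
tool_rot: [0.066, 0.997, -0.002, 0.032]
force: [-8.3, 2.0, 3.5]
width: 18.7
gripper_force: 109.3
```

```bash
cat > look.py <<'E'
from m1 import *
import sys
p,d=cap('scene');s=ctrl.state()
print(s['joints'].round(2),s['tool_pos'].round(1),s['force'].round(1),s['moment'].round(2))
a,b,c,e=map(int,sys.argv[2:6]);k=770/(c-a)
cv2.imwrite('pics/%s.png'%sys.argv[1],cv2.resize(p[b:e,a:c,::-1],None,fx=k,fy=k,interpolation=cv2.INTER_CUBIC))
X=cloud('scene',d);h=hsv(p);m=(h[...,0]>100)&(h[...,0]<130)&(h[...,1]>120);m[:185]=0;m[260:]=0;m[:,:340]=0;m[:,410:]=0
y=(h[...,0]>20)&(h[...,0]<35)&(h[...,1]>120);y[:185]=0;y[230:]=0;y[:,:340]=0;y[:,410:]=0
Q=X[m&(d>0)|y&(d>0)];q=Q[:,:2]-[650,-73.8];al=q@[.992,-.1267]
for x in range(-65,65,20):
    k=(al>=x)&(al<x+20)
    if k.sum(): print(x,k.sum(),'top z',np.percentile(Q[k,2],97).round(1),'low z',np.percentile(Q[k,2],2).round(1))
E
python3 look.py s3c 290 190 430 280
```

```text
[ 0.    0.54  0.01  2.11 -0.    0.43  1.45] [510.4 -55.8  63.6] [-9.   1.3  3.5] [0.33 1.71 0.03]
-65 350 top z 161.0 low z 103.5
-45 146 top z 160.5 low z 99.2
-25 98 top z 159.9 low z 99.5
-5 87 top z 158.9 low z 96.0
15 123 top z 156.7 low z 95.7
35 114 top z 155.0 low z 94.3
55 6 top z 137.4 low z 113.7
```

View pics/s3c.png

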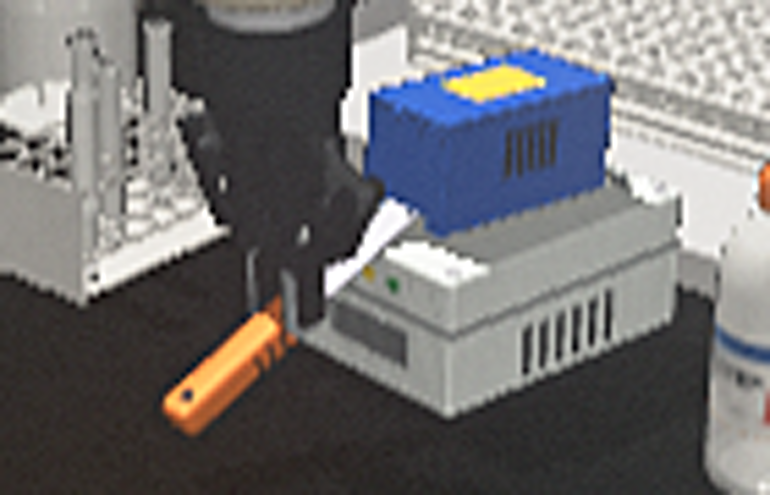

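The cover's front is tilted up about 7–8 mm on the blade, so it's close to snapping. A bit more levering is needed.

>>> arm_command --series '[[[0.001,0,-0.002,-0.25,-2,0,0],[0.002,0,-0.004,-0.5,-4,0,0],[0.003,-0.0005,-0.006,-0.75,-6,0,0],[0.004,-0.0006,-0.0075,-1.0,-7.9,0,0],[0.004,-0.0006,-0.0075,-1.0,-7.9,0,0]]]'

```text
clock: 9.98
tool_pos: [515.2, -56.5, 56.1]
tool_rot: [0.066, 0.993, -0.006, 0.102]
force: [-7.8, 2.2, 3.8]
width: 18.8
gripper_force: 109.4
```

```bash
python3 look.py s4c 290 190 430 280
```

```text
[-0.02  0.53  0.03  2.23  0.06  0.18  1.38] [515.2 -56.5  56.1] [-9.1  2.1  3.2] [0.34 1.36 0.05]
-65 381 top z 166.4 low z 107.0
-45 139 top z 165.6 low z 105.4
-25 94 top z 162.9 low z 101.7
-5 83 top z 161.4 low z 98.3
15 99 top z 159.0 low z 98.6
35 114 top z 156.2 low z 96.2
55 15 top z 150.1 low z 96.2
```

>>> arm_command --series '[[[-0.004,0.0005,0.007,1.0,7.9,0,0],[-0.008,0.001,0.015,2.1,15.9,0,0],[-0.012,0.0015,0.024,3.1,23.8,0,0],[-0.012,0.0015,0.025,3.1,23.8,0,0],[-0.03,0.004,0.025,3.1,23.8,0,0],[-0.05,0.0065,0.026,3.1,23.8,0,0],[-0.075,0.0095,0.03,3.1,23.8,0,0],[-0.075,0.0095,0.03,3.1,23.8,0,0]]]'

```text
clock: 11.02
tool_pos: [440.3, -47.0, 86.9]
tool_rot: [0.066, 0.992, 0.007, -0.104]
force: [1.1, 0.3, -1.6]
width: 18.7
gripper_force: 108.2
```

```bash
python3 look.py s5c 290 190 430 280; python3 bar.py
```

```text
[ 0.06  0.54 -0.06  2.02  0.01  0.78  1.43] [441.8 -47.1  86.8] [ 0.4  0.8 -0.9] [-0.04 -0.3  -0.02]
-65 378 top z 166.1 low z 108.2
-45 139 top z 165.8 low z 104.3
-25 99 top z 163.5 low z 101.3
-5 79 top z 161.7 low z 98.6
15 95 top z 159.0 low z 98.5
35 110 top z 156.3 low z 94.9
55 19 top z 150.0 low z 106.9
-85 46 z max/med rel tcp 2.7 -3.6 y [-11.1   7.1]
-70 46 z max/med rel tcp 4.8 0.2 y [-14.7   6.9]
-55 41 z max/med rel tcp 7.2 2.7 y [-13.1   7.5]
-40 39 z max/med rel tcp 8.7 5.2 y [-12.1   7.7]
-25 38 z max/med rel tcp 10.7 7.4 y [-12.8   6.7]
-10 11 z max/med rel tcp 12.5 11.4 y [-8.5 50.3]
along [-81.4  -2. ] [442.6 -47.1  86.8]
```

View pics/s5c.png

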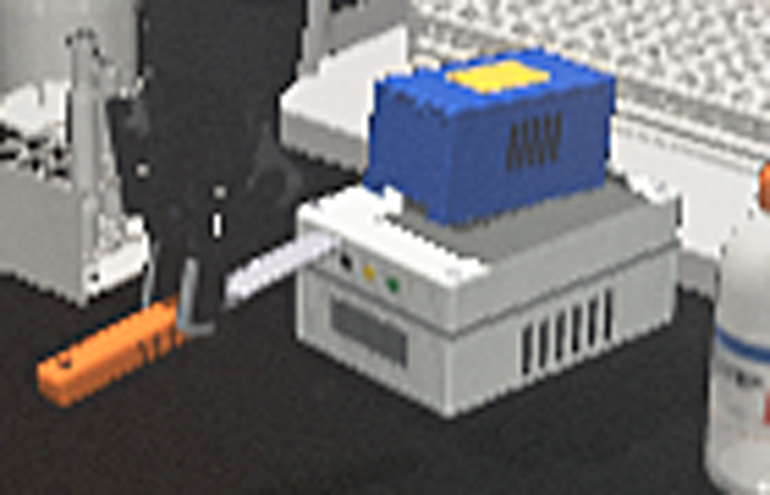

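The cover stays ajar, with its front about 13 mm up and the blade clear of it. Next I lay the bar down to the front left.

>>> arm_command --series '[[[0.0,0.04,0.005,0.5,4,0,0],[0.02,0.08,0.005,1.05,8.1,0,0],[0.04,0.107,0.0,1.05,8.1,0,0],[0.04,0.107,-0.05,1.05,8.1,0,0],[0.04,0.107,-0.07,1.05,8.1,0,0],[0.04,0.107,-0.079,1.05,8.1,0,0],[0.04,0.107,-0.0808,1.05,8.1,0,0],[0.04,0.107,-0.0808,1.05,8.1,0,0]]]'

```text
clock: 12.12
tool_pos: [483.1, 59.9, 6.3]
tool_rot: [0.066, 0.982, 0.012, -0.174]
force: [0.7, 0.1, -0.9]
width: 18.7
gripper_force: 108.3
```

>>> arm_command --series '[[[0,0,0,0,0,0,0.15],[0,0,0,0,0,0,0.4],[0,0,0,0,0,0,0.5],[0,0,0.03,0,0,0,0.7],[0,0,0.09,-1.3,-9.9,0,1],[0,0,0.15,-2.6,-19.8,0,1],[0,0,0.21,-2.6,-19.8,0,1],[0,0,0.25,-2.6,-19.8,0,1]]]'

```text
clock: 13.12
tool_pos: [482.0, 60.1, 259.3]
tool_rot: [0.066, 0.998, 0.001, -0.0]
force: [1.4, 0.4, -0.5]
width: 84.8
gripper_force: 0.0
```

```bash
python3 - <<'E'
from m1 import *
s=ctrl.state();print(s['joints'].round(2),s['tool_pos'].round(1),s['tool_rot'].round(4),s['width'])
p,d=cap('scene','s6');X=cloud('scene',d);h=hsv(p)
m=(h[...,0]>7)&(h[...,0]<20)&(h[...,1]>150)&(abs(X[...,0]-450)<70)&(abs(X[...,1]-60)<50)
Q=X[m];print(m.sum(),Q.min(0).round(),Q.max(0).round(),np.percentile(Q[:,2],95))
E
python3 look.py s6c 260 170 480 335
```

```text
[-0.19  0.27 -0.04  1.88  0.01  1.    1.2 ] [482.   60.1 259.3] [ 6.620e-02  9.978e-01  7.000e-04 -1.000e-04] 84.79419129203572
238 [400.  45.  -2.] [503. 103.  22.] 19.137595379596316
[-0.19  0.27 -0.04  1.87  0.01  1.    1.2 ] [484.1  60.3 260.6] [ 0.6  0.5 -0.6] [ 0.01 -0.05 -0.01]
-65 373 top z 166.5 low z 107.4
-45 137 top z 165.5 low z 105.6
-25 91 top z 163.8 low z 101.2
-5 79 top z 161.9 low z 100.6
15 101 top z 158.1 low z 96.7
35 104 top z 156.0 low z 96.6
55 17 top z 152.5 low z 98.8
```

View pics/s6c.png

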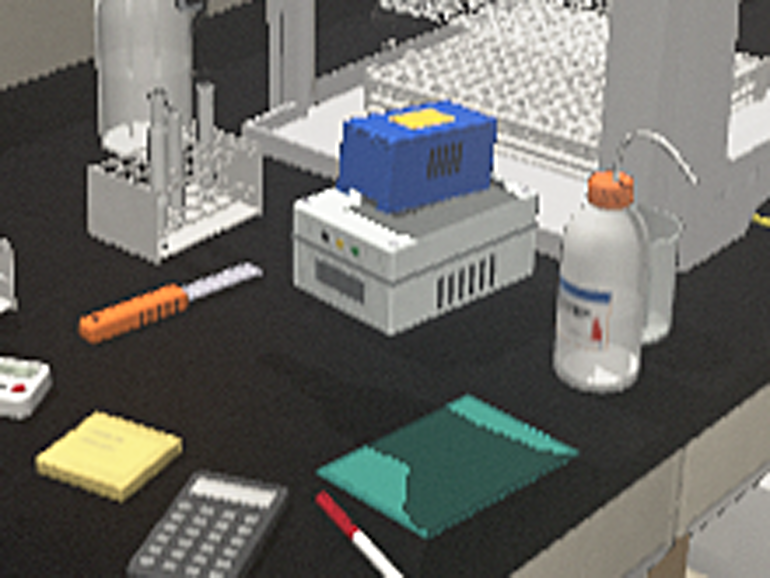

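The bar lies flat and the cover is still ajar. I'll grip the cover from above, matching its 6° tilt.

>>> arm_command --series '[[[0.05,-0.04,0,0,0,0,1],[0.1,-0.08,0,0,0,0,1],[0.14,-0.11,0,0.4,3,0,1],[0.171,-0.1345,0,0.8,6.1,0,1],[0.171,-0.1345,-0.02,0.8,6.1,0,1],[0.171,-0.1345,-0.04,0.8,6.1,0,1],[0.171,-0.1345,-0.04,0.8,6.1,0,1]]]' --grip_force 45

```text
clock: 14.1
tool_pos: [652.1, -74.6, 213.5]
tool_rot: [0.066, 0.996, 0.004, -0.058]
force: [-0.7, -0.8, 0.8]
width: 85.7
gripper_force: 0.0
```

>>> arm_command --series '[[[0.001,0,-0.03,0,0,0,1],[0.001,0,-0.06,0,0,0,1],[0.001,0,-0.08,0,0,0,1],[0.001,0,-0.096,0,0,0,1],[0.001,0,-0.096,0,0,0,1],[0.001,0,-0.096,0,0,0,0.5],[0.001,0,-0.096,0,0,0,0.5],[0.001,0,-0.096,0,0,0,0.5]]]'

```text
clock: 15.1
tool_pos: [654.9, -74.8, 121.2]
tool_rot: [0.066, 0.996, 0.004, -0.054]
force: [-0.4, -0.3, 6.2]
width: 59.1
gripper_force: 48.0
```

```bash
python3 look.py s7c 290 170 430 280
```

```text
[ 0.05  0.71  0.    1.5  -0.01  1.04  1.49] [655.  -74.8 121.2] [-0.3 -1.9  6.4] [-0.03  0.1   0.06]
-65 376 top z 166.4 low z 105.9
-45 142 top z 165.1 low z 103.1
-25 100 top z 163.9 low z 101.7
-5 58 top z 161.4 low z 97.9
15 63 top z 159.2 low z 98.6
35 97 top z 154.1 low z 94.6
55 13 top z 151.8 low z 106.0
```

>>> arm_command --series '[[[0,0,0.01,0,0,0,0.5],[0,0,0.03,0,0,0,0.5],[0,0,0.06,0,0,0,0.5],[0,0,0.09,0,0,0,0.5],[0,0,0.11,-0.8,-6.1,0,0.5],[0,0,0.11,-0.8,-6.1,0,0.5]]]'

```text
clock: 15.9
tool_pos: [653.8, -74.6, 232.7]
tool_rot: [0.067, 0.998, 0.0, -0.0]
force: [-0.3, -0.4, -1.3]
width: 59.3
gripper_force: 49.8
```

```bash
cat > cov.py <<'E'
from m1 import *
p,d=cap('scene','x');s=ctrl.state();t=s['tool_pos'];print(t.round(1),s['tool_rot'].round(3),s['force'].round(1),s['width'])
X=cloud('scene',d);h=hsv(p);m=(h[...,0]>100)&(h[...,0]<130)&(h[...,1]>120)&(d>0)&(np.linalg.norm(X-t,axis=2)<110)
Q=X[m];e=np.array([.992,-.1267]);q=Q[:,:2]-t[:2];a=q@e;b=q@[.1267,.992]
for x in range(-75,75,15):
    k=(a>=x)&(a<x+15)
    if k.sum()>5: print(x,k.sum(),'top',(np.percentile(Q[k,2],97)-t[2]).round(1),'low',(np.percentile(Q[k,2],2)-t[2]).round(1))
print('along',np.percentile(a,[1,99]).round(1),'across',np.percentile(b,[1,99]).round(1))
E
python3 cov.py
```

```text
[653.7 -74.5 231.2] [ 0.067  0.998  0.    -0.002] [-0.1 -0.3 -2.3] 59.69911341204188
-75 335 top 39.9 low -20.0
-60 119 top 40.8 low -18.7
-45 111 top 40.6 low -20.0
-30 67 top 40.0 low -20.4
-15 39 top 40.2 low -20.8
0 27 top 40.8 low -21.1
15 41 top 40.8 low -20.8
30 30 top 40.6 low -20.0
45 33 top 40.0 low -21.0
along [-70.9  51.7] across [-33.8  28.8]
```

>>> arm_command --series '[[[-0.06,0,0,0,0,0,0.5],[-0.12,0,0,0,0,0,0.5],[-0.165,-0.03,0,0,0,0,0.5],[-0.18,-0.085,0,0,0,0,0.5],[-0.188,-0.14,0,0,0,0,0.5],[-0.188,-0.185,0,0,0,0,0.5],[-0.188,-0.185,-0.05,0,0,0,0.5],[-0.188,-0.185,-0.1,0,0,0,0.5]]]'

```text
clock: 16.95
tool_pos: [466.1, -260.3, 128.1]
tool_rot: [0.067, 0.998, 0.001, -0.003]
force: [0.6, -0.1, -2.5]
width: 59.5
gripper_force: 49.9
```

>>> arm_command --series '[[[0,0,-0.03,0,0,0,0.5],[0,0,-0.055,0,0,0,0.5],[0,0,-0.075,0,0,0,0.5],[0,0,-0.075,0,0,0,0.5],[0,0,-0.075,0,0,0,0.5]]]'

```text
clock: 17.58
tool_pos: [466.4, -259.7, 55.0]
tool_rot: [0.067, 0.998, 0.0, -0.002]
force: [0.1, 0.3, -1.2]
width: 59.3
gripper_force: 49.7
```

```bash
python3 cov.py; python3 -c "
from h import *
s=cv2.imread('pics/x.png');cv2.imwrite('pics/s8c.png',cv2.resize(s[200:340,290:500],None,fx=3.6,fy=3.6))"
```

```text
[ 466.6 -259.8   55.4] [ 0.067  0.998  0.    -0.002] [-0.9 -1.2 -1.2] 59.2580735749009
-75 441 top 38.3 low -21.7
-60 176 top 40.0 low -20.1
-45 156 top 39.0 low -51.0
-30 102 top 38.6 low -49.7
-15 73 top 67.3 low -50.9
0 44 top 49.7 low -50.0
15 78 top 38.4 low -36.7
30 76 top 35.7 low -37.6
45 39 top 36.8 low -50.6
along [-70.   51.6] across [-33.1  29.2]
```

View pics/s8c.png

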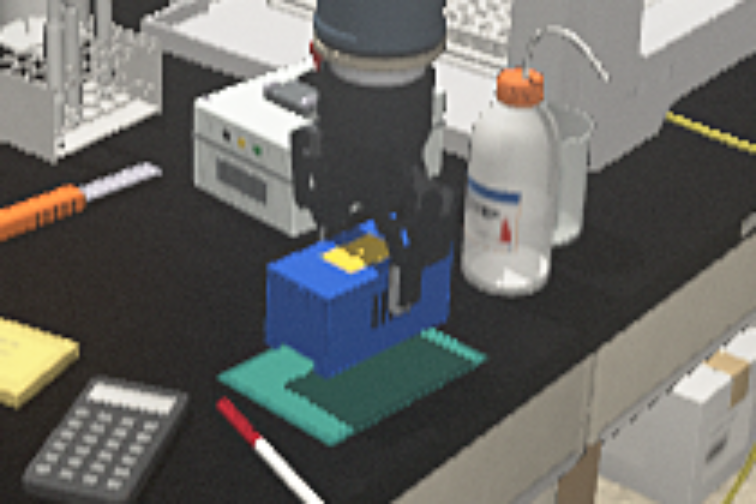

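The cover is held level above the middle of the mat. I'll lower it gently.

>>> arm_command --series '[[[0,0,-0.015,0,0,0,0.5],[0,0,-0.023,0,0,0,0.5],[0,0,-0.026,0,0,0,0.5],[0,0,-0.028,0,0,0,0.5],[0,0,-0.028,0,0,0,0.5]]]'

```text
clock: 18.25
tool_pos: [465.5, -259.4, 28.3]
tool_rot: [0.067, 0.998, 0.0, -0.002]
force: [-7.6, 2.2, 22.1]
width: 59.3
gripper_force: 52.4
```

>>> arm_command --series '[[[0,0,-0.001,0,0,0,0.5],[0,0,-0.002,0,0,0,0.5],[0,0,-0.002,0,0,0,0.5]]]'

```text
clock: 18.62
tool_pos: [465.5, -259.5, 28.1]
tool_rot: [0.067, 0.998, 0.0, -0.002]
force: [-12.7, 5.8, 49.1]
width: 59.4
gripper_force: 55.8
```

>>> arm_command --series '[[[0,0,0.002,0,0,0,0.5],[0,0,0.0025,0,0,0,0.5],[0,0,0.0025,0,0,0,0.85],[0,0,0.0025,0,0,0,1],[0,0,0.0025,0,0,0,1],[0,0,0.03,0,0,0,1],[0,0,0.09,0,0,0,1],[0,0,0.15,0,0,0,1]]]'

```text
clock: 19.62
tool_pos: [466.0, -259.4, 176.3]
tool_rot: [0.067, 0.998, 0.001, -0.002]
force: [2.3, -1.0, -0.9]
width: 85.7
gripper_force: 0.0
```

>>> arm_command --series '[[[0,0.06,0.05,0,0,0,1],[0.0,0.12,0.06,0,0,0,0.5],[0.04,0.16,0.06,0,0,0,0],[0.09,0.19,0.06,0,0,0,0],[0.09,0.19,0.06,0,0,0,0],[0.09,0.19,0.06,0,0,0,0]]]'

```text
clock: 20.38
tool_pos: [555.8, -69.9, 234.4]
tool_rot: [0.067, 0.998, 0.0, -0.002]
force: [-0.4, -0.3, -0.2]
width: -0.1
gripper_force: 0.0
```

Run:
```python
from m1 import *
np.set_printoptions(suppress=True,precision=1)
s=ctrl.state();print(s['joints'].round(2),s['tool_pos'].round(1),s['tool_rot'].round(4),s['width'])
for n in('scene','top'):
    p,d=cap(n,n+'9');X=cloud(n,d);h=hsv(p);H,S,V=h[...,0],h[...,1],h[...,2]
    q=X-np.array([650,-73.8,0]);a=q[...,:2]@[.992,-.1267];b=q[...,:2]@[.1267,.992]
    m=((H<6)|(H>172))&(S>130)&(V>60)&(abs(a)<70)&(abs(b)<40)&(X[...,2]>80)&(X[...,2]<160)
    if m.sum(): print(n,'red',m.sum(),'a',np.percentile(a[m],[2,50,98]),'b',np.percentile(b[m],[2,50,98]),'z',np.percentile(X[...,2][m],[2,50,98]))
    m=(H>100)&(H<130)&(S>120)&(abs(X[...,0]-457)<90)&(abs(X[...,1]+259)<80)&(X[...,2]>45)&(X[...,2]<80)
    if m.sum(): print(n,'cover z',np.percentile(X[...,2][m],[50,97]));print(rect(n,m&(abs(X[...,2]-66)<5),65))
cv2.imwrite('pics/s9c.png',cv2.resize(cv2.imread('pics/scene9.png')[190:330,290:500],None,fx=3.6,fy=3.6))
```

```text
[ 0.   0.4  0.   1.7 -0.   1.   1.5] [555.8 -69.9 234.4] [ 0.1  1.   0.  -0. ] -0.10331148057174556
scene red 25 a [-10.3  -3.4   5.2] b [-12.5  -5.4  10.9] z [110.4 128.3 135.2]
scene cover z [64.7 68.2]
(((455.0232849121094, -261.9022521972656), (67.07178497314453, 124.79610443115234), 82.62317657470703), array([[ 388.8, -287.1],
       [ 512.6, -303.2],
       [ 521.2, -236.7],
       [ 397.4, -220.6]], dtype=float32))
top cover z [66.  70.3]
(((489.69659423828125, -287.29254150390625), (57.762847900390625, 17.3017635345459), 6.530082702636719), array([[ 460. , -282. ],
       [ 462. , -299.2],
       [ 519.4, -292.6],
       [ 517.4, -275.4]], dtype=float32))
```

View pics/s9c.png

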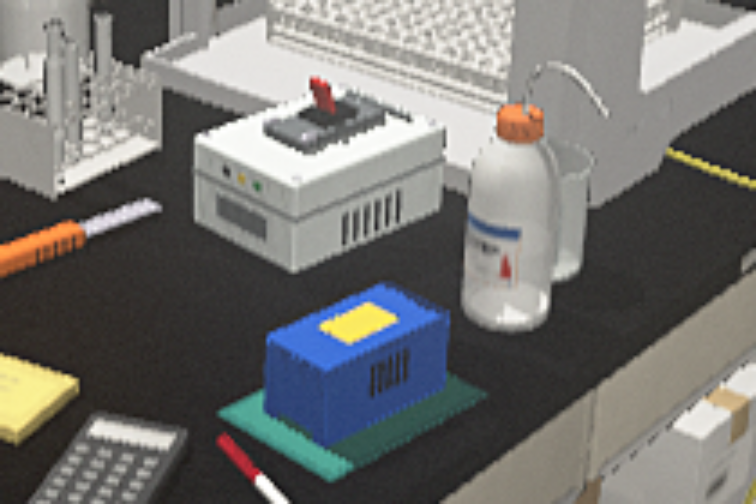

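The cover stands upright on the mat, and the red toggle at (322,95) in the crop leans to the front. Next I throw it with shut fingers.

>>> arm_command --series '[[[0.04,0.001,-0.03,0,0,0,0],[0.0545,0.001,-0.07,0,0,0,0],[0.0545,0.001,-0.1,0,0,0,0],[0.0545,0.001,-0.114,0,0,0,0],[0.0545,0.001,-0.114,0,0,0,0]]]'

```text
clock: 21.1
tool_pos: [610.0, -69.3, 120.8]
tool_rot: [0.067, 0.998, 0.0, -0.002]
force: [0.2, -0.9, 0.6]
width: -0.2
gripper_force: 0.0
```

>>> arm_command --series '[[[0.015,-0.002,0,0,0,0,0],[0.025,-0.003,0,0,0,0,0],[0.035,-0.0045,0,0,0,0,0],[0.04,-0.005,0,0,0,0,0],[0.043,-0.0055,0,0,0,0,0],[0.043,-0.0055,0,0,0,0,0]]]'

```text
clock: 21.85
tool_pos: [653.2, -74.1, 120.9]
tool_rot: [0.067, 0.998, 0.0, -0.003]
force: [-5.1, -0.4, 2.9]
width: 0.1
gripper_force: 2.7
```

>>> arm_command --series '[[[0.002,0,0,0,0,0,0],[0.004,-0.0005,0,0,0,0,0],[0.004,-0.0005,0,0,0,0,0]]]'

```text
clock: 22.22
tool_pos: [653.6, -74.2, 120.7]
tool_rot: [0.067, 0.998, 0.0, -0.006]
force: [-16.9, 2.1, 12.4]
width: 0.1
gripper_force: 11.0
```

It is against its stop. I'll back off and check.

>>> arm_command --series '[[[-0.01,0.001,0,0,0,0,0],[-0.05,0.006,0.01,0,0,0,0],[-0.09,0.011,0.07,0,0,0,0],[-0.1,0.02,0.12,0,0,0,0],[-0.1,0.02,0.12,0,0,0,0]]]'

```text
clock: 22.85
tool_pos: [559.6, -54.1, 245.9]
tool_rot: [0.066, 0.998, 0.001, 0.003]
force: [0.1, -0.6, -0.7]
width: -0.1
gripper_force: 0.0
```

Run:
```python
from m1 import *
np.set_printoptions(suppress=True,precision=1)
p,d=cap('scene','s10');X=cloud('scene',d);h=hsv(p);H,S,V=h[...,0],h[...,1],h[...,2]
q=X-np.array([650,-73.8,0]);a=q[...,:2]@[.992,-.1267]
m=((H<6)|(H>172))&(S>130)&(V>60)&(abs(a)<70)&(abs(q[...,1])<50)&(X[...,2]>80)&(X[...,2]<160)
print('red a',np.percentile(a[m],[2,50,98]),'z',np.percentile(X[...,2][m],[2,50,98]))
m=(H>100)&(H<130)&(S>120)&(abs(X[...,0]-457)<90)&(abs(X[...,1]+259)<80)&(X[...,2]>45)
print('cover top',np.percentile(X[...,2][m],[97]))
m=(H>7)&(H<20)&(S>150)&(abs(X[...,0]-450)<70)&(abs(X[...,1]-60)<50)
print('bar',np.percentile(X[...,2][m],[5,95]),ctrl.state()['force'])
cv2.imwrite('pics/s10c.png',cv2.resize(p[190:330,290:500,::-1],None,fx=3.6,fy=3.6))
```

```text
red a [ 3.4 13.8 20.2] z [107.9 120.2 134.2]
cover top [68.8]
bar [ 1.5 19.5] [ 0.1 -0.2 -1.6]
```

View pics/s10c.png

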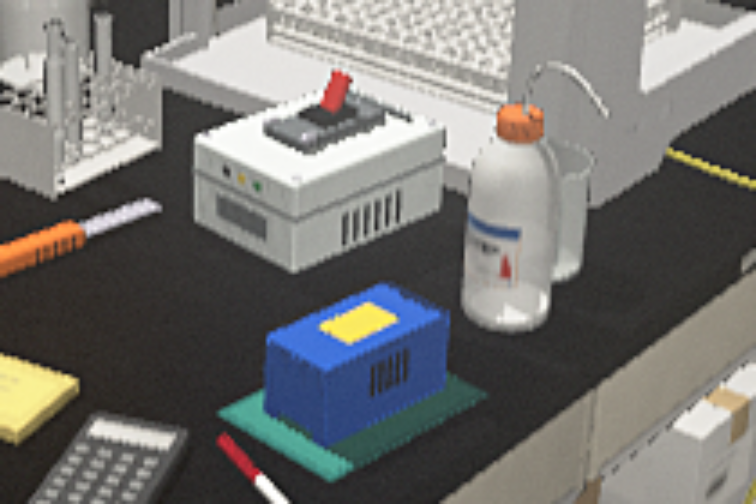

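The toggle at (337,90) in the crop leans fully back, the cover is upright on the mat, the bar lies flat and the bottles look unmoved.

```bash
python3 -c "
from bench import ctrl
print(ctrl.sign_off())"
```

```text
the job is handed in; nothing more can be done
None
```

I handed the job in at about 23 s on the robot's clock. By the last pictures and force readings, the cover was levered free and stands upright on the mat, the pry bar lies flat, the toggle is against its back stop and the bystanders look unmoved; sign-off returned no verdict.

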